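# Show the packer the next lure and its place

## Task

Show the packer what goes where, by pointing with the fingertips from a few centimetres straight above: first at the fat lure with the diving lip that lies on the desk, for two seconds, then at the middle of the tray's empty compartment, for two seconds; then press the label printer's feed button fully down and let go of it. Touch none of the lures, the tray, the mouse or the pliers, and do not come down close over any other lure, on the desk or in the tray, so that none of them seems to be meant.

Things in the scene. Friction and masses are not known exactly. Their poses are not given: they have to be found in the camera images.
- crank_top (a point): highest point, at mid-length, of the fat lure: of the four hard yellow lures lying loose on the desk it is the short, plump one (64 mm long, 36 mm thick) with a clear diving lip at its nose. 36 mm above the desk; z is up, x runs towards the nose
- crank: the fat lure itself; origin on its underside at mid-length, x towards the nose
- minnow: another lure on the desk, long and slim, 110 mm long, 18 mm thick; origin on its underside at mid-length, x along it
- cigar: another lure on the desk, cigar-shaped, 80 mm long, 18 mm thick; origin on its underside at mid-length, x along it
- popper: another lure on the desk, small tapered body with a blunt flat nose, 62 mm long, 20 mm thick; origin on its underside at mid-length, x along it
- tray: grey open packing tray, 164 by 164 mm, 34 mm high, walls and dividers 4 mm, two by two compartments 76 mm square; fixed; origin at the centre of its underside, z up, x and y along its sides
- free_mouth (a point): centre of the mouth of the one empty compartment, level with the tray's rim, 34 mm above the desk; z is up
- printer: white label printer, fixed, 210 by 170 mm; low front deck 85 mm high on the robot's side, and behind it a hood up to 128 mm high whose front starts 42 mm behind the button's axis; origin at the centre of its underside, x points from its front to its back
- feed (a joint): travel of the printer's feed button, in m: 0 up, 0.006 fully down; it springs back; fully down takes 4 N
- feed_top (a point): centre of the top of the feed button, a grey round push button 26 mm across in the middle of the printer's front deck, pressed straight down; moves with the button
- mouse: white computer mouse, 104 by 60 mm, 34 mm high, beyond the lures; origin at the centre of its underside
- pliers: small pliers with green handles lying flat, 165 mm long, 16 mm thick, beyond the lures; origin on the underside, at the pivot
- packed_a: a finished lure 45 to 52 mm long, 19 mm thick, lying in one of the three occupied compartments; origin on its underside at mid-length, 4 mm above the desk
- packed_b: a finished lure 45 to 52 mm long, 19 mm thick, lying in one of the three occupied compartments; origin on its underside at mid-length, 4 mm above the desk
- packed_c: a finished lure 45 to 52 mm long, 19 mm thick, lying in one of the three occupied compartments; origin on its underside at mid-length, 4 mm above the desk
Things that resemble listed ones, but are neither listed nor needed, are in the scene too. What is shaped like the crank but green, purple or red is not meant.

How it is judged:
On the way, in this order (a step that is already met when the one before it is completed fails the run):
1. the fingertips dwell just above the fat lure, without touching it (horizontal distance between the grasp point and crank_top below 0.025 m and z of the grasp point in the frame of crank_top between 0.015 and 0.085 m), for 1.8 s.
2. the fingertips dwell just above the empty compartment (horizontal distance between the grasp point and free_mouth below 0.028 m and z of the grasp point in the frame of free_mouth between 0.015 and 0.085 m), for 1.8 s.
3. the feed button is pressed down (value of joint feed above 0.0045 m), for 0.05 s.
At the end, for the whole second after the job is handed in: the feed button has been pressed (at least 4.5 mm) and is up again (within 1.5 mm), and every lure, the mouse and the pliers lie where they lay (within 6 mm) (value of joint feed below 0.0015 m and distance of each of crank, minnow, cigar, popper, packed_a, packed_b, packed_c, mouse, pliers from where it was at the start of the episode below 0.006 m); the robot touches nothing.
It fails at once if a lure, the mouse or the pliers is shifted or lifted (more than 6 mm) (distance of any of crank, minnow, cigar, popper, packed_a, packed_b, packed_c, mouse, pliers from where it was at the start of the episode above 0.006 m).
It fails at once if the robot touches a lure, the tray, the mouse or the pliers (more than 0.5 N) (contact force between any of the arm, the fingers and crank above 0.5 N or contact force between any of the arm, the fingers and minnow above 0.5 N or contact force between any of the arm, the fingers and cigar above 0.5 N or contact force between any of the arm, the fingers and popper above 0.5 N or contact force between any of the arm, the fingers and packed_a above 0.5 N or contact force between any of the arm, the fingers and packed_b above 0.5 N or contact force between any of the arm, the fingers and packed_c above 0.5 N or contact force between any of the arm, the fingers and mouse above 0.5 N or contact force between any of the arm, the fingers and pliers above 0.5 N or contact force between any of the arm, the fingers and tray above 0.5 N).
It fails at once if another lure is pointed at: the grasp point comes within 20 mm of straight above its middle, lower than 75 mm over its underside (fingertips under about 4 cm above it) ((horizontal distance between the grasp point and minnow below 0.02 m and z of the grasp point in the frame of minnow below 0.075 m) or (horizontal distance between the grasp point and cigar below 0.02 m and z of the grasp point in the frame of cigar below 0.075 m) or (horizontal distance between the grasp point and popper below 0.02 m and z of the grasp point in the frame of popper below 0.075 m) or (horizontal distance between the grasp point and packed_a below 0.02 m and z of the grasp point in the frame of packed_a below 0.075 m) or (horizontal distance between the grasp point and packed_b below 0.02 m and z of the grasp point in the frame of packed_b below 0.075 m) or (horizontal distance between the grasp point and packed_c below 0.02 m and z of the grasp point in the frame of packed_c below 0.075 m)).
It also fails if it takes over 64 s, if anything falls off the work surface, if the arm or the gripper's body presses on something with over 40 N, if the wrist force passes 120 N, or if a joint passes its speed limit or range.

## Robot

A 6-joint arm with a two-finger parallel gripper is mounted at the origin on the work surface. World frame = base frame: x ahead of the robot, y to its left, z up, the work surface at z = 0. Lengths are in m, angles in rad, forces in N, time in s.
With the tool pointing down it reaches from about 0.325 to 1 m from the base axis. Payload 5.1 kg.
Tool frame: the origin (TCP) lies midway between the tips of the shut fingers; the grasp point (between the pads) lies 19 mm behind it; z points along the fingers, y is the line along which they close (so a half turn about z gives the same grasp; the last joint's range is limited). The gripper opens to 85 mm and grips with 20 to 120 N. Pads are 22 mm wide; open, the fingers measure 114 mm over their backs; the gripper's body (76 mm by 85 mm) begins 54 mm behind the grasp point. The pads swing forward as they close: fully open they stand 13 mm farther back than shut.
Start: joints at [-1.248, 0.124, 1.65, -0, 1.367, -0.083], TCP at [0.257, -0.597, 0.231] pointing down, gripper open.
Joint ranges: [-2.61, 2.61], [-1.02, 2.33], [0.03, 2.71], [-1.35, 4.49], [0.32, 2.68], [-2.91, 2.91]. Speed limits (rad/s): [2.57, 2.57, 3.14, 3.14, 3.14, 3.14].

## Interface

Orientations are given as a unit quaternion [w, x, y, z].
In Python, from plant import status, snapshot, camera_params, hand_in gives the robot as it stands.
- The arm moves only by the tool play_rows, never from a script. Its argument "moves" is a list of rows, each an object of numbers: "x", "y", "z": the shift along the tool's x, y, z in cm; "wx", "wy", "wz": the turn, a rotation vector about the tool's x, y, z in rad; "grip": the gripper command: -1 is fully open, 1 is shut, values between are in proportion. A call has 1 to 20 rows; each row shifts and turns the commanded pose from where the row before left it, along the tool's axes as they then stand; what a row does not reach is not made up. A row lasts 1/8 s, in which the tool goes at most 62.5 mm and 10.7 degrees, less where a joint would pass 70% of its speed; a pose out of reach is approached as far as the arm can. A call with a gripper value outside its range is refused whole. The fingers move at their own pace and stop on an object; the grip force is fixed at half the most. Time passes only in rows, so rows that do not move let the fingers close. It gives the time, the measured TCP pose, the force, the opening and the grip force at its end, in the units of the state.
- status.observe(): the state, without advancing time (a new reading comes with each control period).
- snapshot(name): name is "side" or "top"; returns the picture (400x640x3 uint8, red, green, blue); there is no depth.
- camera_params(name): a dict with "mtx" (3x3 intrinsics, pixels), "k1" (the pictures are not rectified: a ray, as slopes to the right and down, at radius r is drawn at 1 + k1 r^2 times it, then the intrinsics apply), "origin" and "orientation" of the camera in the world. Camera axes: x right, y down, z forward; pixel columns grow to the right and rows downward; lengths in m; the calibration is good to about 2 mm. A picture is of the moment at which its call begins. camera_params takes no time and is no camera call.
- hand_in(): hands the job in; it is judged then, once.
The state is a dict: "time": time; "joint_pos": joint angles; "qvel": joint speeds; "effort": joint torques, N m; "tool_pos": TCP position; "orientation": TCP orientation; "contact_force": force on the tool from outside, world axes, zero at the start; "torque": the same for the moment, N m; "gripper_width": finger opening in m; "gripper_force": force on a finger pad.
Only numpy, scipy, OpenCV 4.12 (cv2) and the standard library are available. Lean on these libraries where they do the work, as an engineer would, in place of code of your own. Each camera call takes 0.05 s, during which the arm holds its last target. There are 200 camera calls.

## Working session

There is one attempt and no reset: what is moved stays moved. The work goes in short steps, Python scripts to look and compute and a tool call to move; the robot and the scene stay as the last step left them, time stands still between calls to the robot, and variables do not carry over. Pictures are saved under pics/ and viewed, at most 10 in all, crops included, and the job is handed in when it is done.

Besides the shell and the picture viewer there is one more tool, called after "Emit:" as name(argument=value, ...) on one line, values as JSON. play_rows: Moves the arm, as the interface text tells. Its arguments: {"type":"object","properties":{"moves":{"type":"array"}},"required":["moves"]}

```bash
mkdir -p pics; cat > h.py <<'E'
import numpy as np, cv2
from scipy.spatial.transform import Rotation as R
from plant import status, snapshot, camera_params, hand_in
def ray(name,u,v):
    p=camera_params(name);K=np.array(p["mtx"]);d=(np.array([u,v,1.])@np.linalg.inv(K).T)[:2]
    s=d.copy()
    for _ in range(20): s=d/(1+p["k1"]*(s@s))
    q=p["orientation"];q=np.array(q)
    Rm=q if q.shape==(3,3) else R.from_quat(q,scalar_first=True).as_matrix()
    return np.array(p["origin"]),Rm@np.array([s[0],s[1],1])
def onz(name,u,v,z):
    o,d=ray(name,u,v);return o+d*(z-o[2])/d[2]
E
python3 - <<'E'
from h import *
for n in("top","side"):
    cv2.imwrite(f"pics/{n}0.png",snapshot(n)[:,:,::-1]);print(camera_params(n))
print(status.observe())
E
```

```text
{'mtx': array([[399.43763049,   0.        , 325.13790986],
       [  0.        , 399.43763049, 194.66856993],
       [  0.        ,   0.        ,   1.        ]]), 'k1': -0.030475390079189854, 'origin': array([0.35398408, 0.00859989, 1.19411944]), 'orientation': array([ 0.06977112, -0.69312312,  0.71446893, -0.06516505])}
{'mtx': array([[422.07657923,   0.        , 315.79945638],
       [  0.        , 422.07657923, 208.70175814],
       [  0.        ,   0.        ,   1.        ]]), 'k1': -0.07271147996813868, 'origin': array([0.32604685, 0.66096929, 0.74210513]), 'orientation': array([ 0.07157429, -0.15933229,  0.90175954, -0.39537333])}
{'time': 0.1, 'joint_pos': array([-1.24759438e+00,  1.24470711e-01,  1.65155560e+00, -3.43449293e-05,
        1.36749889e+00, -8.25945735e-02]), 'qvel': array([-0.00015078, -0.00147465, -0.00191349, -0.00062414, -0.00168047,
        0.00060611]), 'effort': array([ 5.50838104e-04, -4.24931288e+01, -3.66653252e+01, -5.80698770e-05,
        3.91776091e-03,  4.77801052e-06]), 'tool_pos': array([ 0.25637765, -0.59669378,  0.23014526]), 'orientation': array([-9.57273259e-04,  9.79485508e-01,  2.01512297e-01, -1.32660205e-04]), 'contact_force': array([ 1.02420166,  0.23038217, -0.46547972]), 'torque': array([-0.01638832,  0.02245818,  0.0142812 ]), 'gripper_force': 0.0, 'gripper_width': 0.08560430739800602}
```

View pics/top0.png

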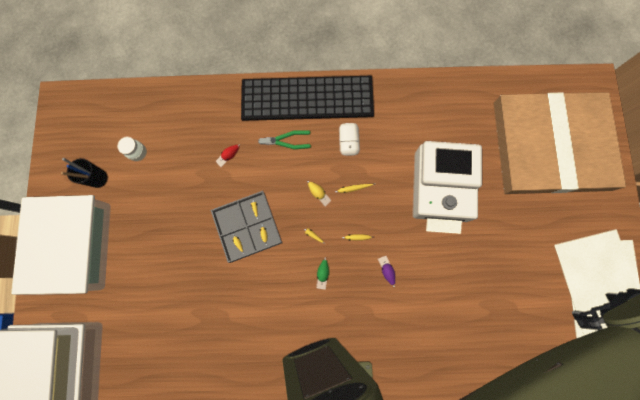

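View pics/side0.png

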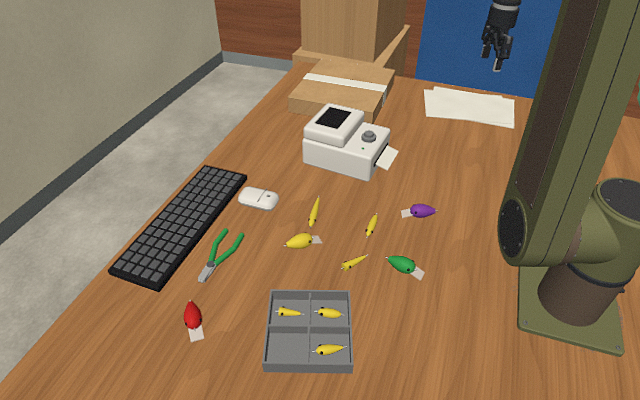

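The top view shows the yellow lures loose on the desk: a plump one with a clear lip at (316,189), and slim or tapered ones at (354,188), (357,237) and (314,236). The lookalikes are green (323,270), purple (389,272) and red (229,153), and three yellow lures are packed in the tray at about (255,210), (264,235) and (238,244). I choose (316,189) as the crank. The tray's empty compartment is at about (230,218) and the button at about (450,202). Next I measure and check with one crop.

```bash
python3 - <<'E'
from h import *
im=cv2.imread("pics/top0.png");sd=cv2.imread("pics/side0.png")
for n,i in(("top",im),("side",sd)):
    hsv=cv2.cvtColor(i,cv2.COLOR_BGR2HSV)
    m=cv2.inRange(hsv,(20,150,120),(35,255,255))
    c,_=cv2.findContours(m,cv2.RETR_EXTERNAL,cv2.CHAIN_APPROX_NONE)
    for k in c:
        if cv2.contourArea(k)<15: continue
        r=cv2.minAreaRect(k);u,v=r[0];print(n,np.round(r[0],1),np.round(r[1],1),onz(n,u,v,.012).round(3),"z18",onz(n,u,v,.018).round(3))
# tray: grey low-saturation mask in tray region
hsv=cv2.cvtColor(im,cv2.COLOR_BGR2HSV);m=cv2.inRange(hsv,(0,0,40),(179,70,170));w=np.zeros_like(m);w[185:270,205:290]=255;m&=w
m=cv2.morphologyEx(m,cv2.MORPH_OPEN,np.ones((3,3)))
k=max(cv2.findContours(m,0,1)[0],key=cv2.contourArea);b=cv2.boxPoints(cv2.minAreaRect(k));P=np.array([onz("top",*p,.034) for p in b])
print("tray",b.round(),P.round(3),P.mean(0),np.linalg.norm(P-np.roll(P,1,0),axis=1))
# button
for n,i,(x,y,s) in(("top",im,(450,202,14)),("side",sd,(369,135,14))):
    g=cv2.cvtColor(i,cv2.COLOR_BGR2GRAY)[y-s:y+s,x-s:x+s]
    mm=(g<150).astype(np.uint8);k=max(cv2.findContours(mm,0,1)[0],key=cv2.contourArea);(a,bb),r=cv2.minEnclosingCircle(k)
    print("btn",n,a+x-s,bb+y-s,r,onz(n,a+x-s,bb+y-s,.09))
a=cv2.resize(im[165:275,205:375],None,fx=4.6,fy=4.6,interpolation=2)[:, :780]
cv2.imwrite("pics/c1.png",a)
a=cv2.resize(im[135:240,405:490],None,fx=4,fy=4,interpolation=2);b=cv2.resize(sd[95:185,295:405],None,fx=4,fy=4,interpolation=2)
c=np.zeros((420,780,3),np.uint8);c[:420,:340]=a;c[:360,340:780]=b;cv2.imwrite("pics/c2.png",c)
E
```

```text
top [237.5 243.5] [14.8  4.9] [0.444 0.276 0.012] z18 [0.443 0.275 0.018]
top [357.5 236.5] [ 5. 25.] [ 0.454 -0.079  0.012] z18 [ 0.454 -0.078  0.018]
top [314.  235.7] [19.1  5.5] [0.46  0.049 0.012] z18 [0.46  0.049 0.018]
top [263.5 234.5] [13.  5.] [0.468 0.199 0.012] z18 [0.468 0.198 0.018]
top [254.7 208.6] [13.   4.1] [0.547 0.226 0.012] z18 [0.546 0.224 0.018]
top [354.9 187.1] [ 5.4 34.7] [ 0.603 -0.078  0.012] z18 [ 0.602 -0.077  0.018]
top [315.8 189.3] [19.7 11.1] [0.6   0.041 0.012] z18 [0.599 0.04  0.018]
side [329.5 349. ] [10. 25.] [0.442 0.275 0.012] z18 [0.441 0.278 0.018]
side [329.1 312.5] [22.4  8.5] [0.469 0.199 0.012] z18 [0.468 0.203 0.018]
side [289. 311.] [ 8. 20.] [0.547 0.223 0.012] z18 [0.545 0.227 0.018]
side [354.1 262.8] [ 8.5 25.3] [0.459 0.056 0.012] z18 [0.457 0.061 0.018]
side [298.5 240.5] [15. 25.] [0.601 0.035 0.012] z18 [0.599 0.04  0.018]
side [371.1 224.8] [ 7.2 22.8] [ 0.453 -0.075  0.012] z18 [ 0.452 -0.069  0.018]
side [313.6 211.5] [ 7.3 28.2] [ 0.603 -0.071  0.012] z18 [ 0.6   -0.065  0.018]
tray [[209. 210.]
 [263. 190.]
 [282. 243.]
 [228. 263.]] [[0.543 0.358 0.034]
 [0.597 0.198 0.034]
 [0.44  0.143 0.034]
 [0.388 0.298 0.034]] [0.49218041 0.24918881 0.034     ] [0.16584208 0.16821298 0.16675547 0.16399723]
btn top 449.0 202.0 7.280210018157959 [ 0.53590388 -0.33407942  0.09      ]
btn side 368.1428575515747 137.0 7.142956733703613 [ 0.53580001 -0.33303535  0.09      ]
```

View pics/c1.png

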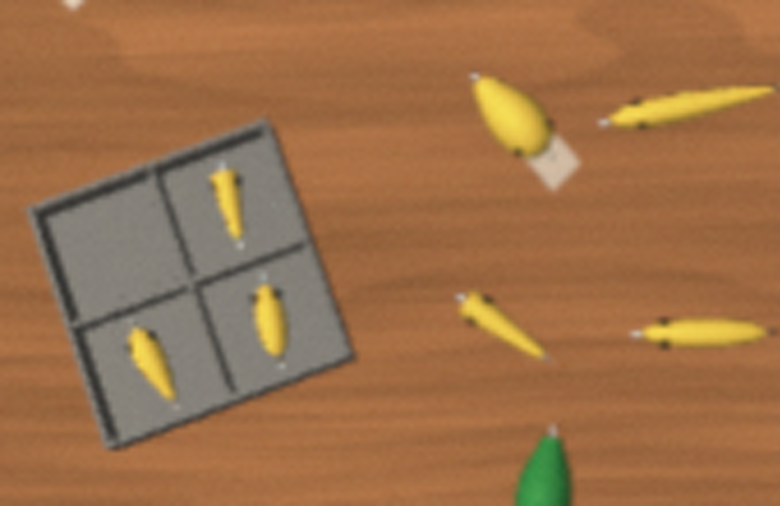

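View pics/c2.png

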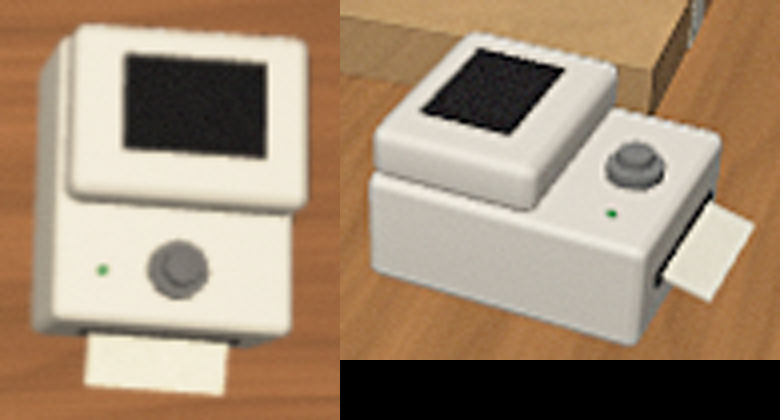

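The crop confirms (316,189): it is short and plump, with a clear lip. The top and side views agree on its mid-point, (0.599, 0.040). The upper-left compartment is the empty one, and the button is a cap on a wider ring.

```bash
python3 - <<'E'
from h import *
def tri(a,b):
    (o,d),(p,e)=ray("top",*a),ray("side",*b);t=np.linalg.lstsq(np.c_[d,-e],p-o,rcond=None)[0];x,y=o+t[0]*d,p+t[1]*e
    return ((x+y)/2).round(4),np.linalg.norm(x-y).round(4)
print("cap",tri((450,201.7),(369,133.3)))
print("tray ctr, comp",onz("top",247,227.4,.034),onz("top",229.3,218.7,.034))
print("comp side",onz("side",287,344,.004))
E
```

```text
cap (array([ 0.5345, -0.3331,  0.1025]), np.float64(0.0002))
tray ctr, comp [0.48831626 0.24390129 0.034     ] [0.51548855 0.29626305 0.034     ]
comp side [0.52382902 0.28903693 0.004     ]
```

Emit:
play_rows(moves=[{"x":3.78,"y":-3.0,"grip":1},{"x":3.78,"y":-3.0,"grip":1},{"x":3.78,"y":-3.0,"grip":1},{"x":3.78,"y":-3.0,"grip":1},{"x":3.78,"y":-3.0,"grip":1},{"x":3.78,"y":-3.0,"grip":1},{"x":3.78,"y":-3.0,"grip":1},{"x":3.78,"y":-3.0,"grip":1},{"x":3.78,"y":-3.0,"grip":1},{"x":3.78,"y":-3.0,"grip":1},{"x":3.78,"y":-3.0,"grip":1},{"x":3.78,"y":-3.0,"grip":1},{"x":3.78,"y":-3.0,"grip":1},{"x":3.78,"y":-3.0,"grip":1},{"x":3.78,"y":-3.0,"grip":1},{"grip":1},{"grip":1},{"grip":1}])

```text
$.moves[0]: bad value
```

Emit:
play_rows(moves=[{"x":3.78,"y":-3.0,"z":0,"wx":0,"wy":0,"wz":0,"grip":1}])

```text
time: 0.22
tool_pos: [0.2785, -0.5555, 0.2303]
orientation: [-0.0, 0.98, 0.2, -0.0]
contact_force: [1.5, -0.2, 0.1]
gripper_width: 0.0699
gripper_force: 0.0
```

Emit:
play_rows(moves=[{"x":3.78,"y":-3.0,"z":0,"wx":0,"wy":0,"wz":0,"grip":1},{"x":3.78,"y":-3.0,"z":0,"wx":0,"wy":0,"wz":0,"grip":1},{"x":3.78,"y":-3.0,"z":0,"wx":0,"wy":0,"wz":0,"grip":1},{"x":3.78,"y":-3.0,"z":0,"wx":0,"wy":0,"wz":0,"grip":1},{"x":3.78,"y":-3.0,"z":0,"wx":0,"wy":0,"wz":0,"grip":1},{"x":3.78,"y":-3.0,"z":0,"wx":0,"wy":0,"wz":0,"grip":1},{"x":3.78,"y":-3.0,"z":0,"wx":0,"wy":0,"wz":0,"grip":1},{"x":3.78,"y":-3.0,"z":0,"wx":0,"wy":0,"wz":0,"grip":1},{"x":3.78,"y":-3.0,"z":0,"wx":0,"wy":0,"wz":0,"grip":1},{"x":3.78,"y":-3.0,"z":0,"wx":0,"wy":0,"wz":0,"grip":1},{"x":3.78,"y":-3.0,"z":0,"wx":0,"wy":0,"wz":0,"grip":1},{"x":3.78,"y":-3.0,"z":0,"wx":0,"wy":0,"wz":0,"grip":1},{"x":3.78,"y":-3.0,"z":0,"wx":0,"wy":0,"wz":0,"grip":1},{"x":3.78,"y":-3.0,"z":0,"wx":0,"wy":0,"wz":0,"grip":1},{"x":0,"y":0,"z":0,"wx":0,"wy":0,"wz":0,"grip":1},{"x":0,"y":0,"z":0,"wx":0,"wy":0,"wz":0,"grip":1}])

```text
time: 2.22
tool_pos: [0.5994, 0.04, 0.2306]
orientation: [0.0, 0.979, 0.202, -0.001]
contact_force: [1.1, -0.1, -0.2]
gripper_width: 0.0002
gripper_force: 0.0
```

Emit:
play_rows(moves=[{"x":0,"y":0,"z":4,"wx":0,"wy":0,"wz":0,"grip":1},{"x":0,"y":0,"z":4,"wx":0,"wy":0,"wz":0,"grip":1},{"x":0,"y":0,"z":3,"wx":0,"wy":0,"wz":0,"grip":1},{"x":0,"y":0,"z":2.5,"wx":0,"wy":0,"wz":0,"grip":1},{"x":0,"y":0,"z":2,"wx":0,"wy":0,"wz":0,"grip":1},{"x":0,"y":0,"z":0,"wx":0,"wy":0,"wz":0,"grip":1},{"x":0,"y":0,"z":0,"wx":0,"wy":0,"wz":0,"grip":1}])

```text
time: 3.1
tool_pos: [0.6006, 0.0397, 0.0775]
orientation: [0.0, 0.98, 0.201, 0.001]
contact_force: [0.3, 0.4, -0.2]
gripper_width: 0.0
gripper_force: 0.0
```

```bash
python3 - <<'E'
from h import *
i=snapshot("side")[:,:,::-1];cv2.imwrite("pics/s1.png",cv2.resize(i[120:300,200:440],None,fx=3,fy=3))
E
```

```text
(no output)
```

View pics/s1.png

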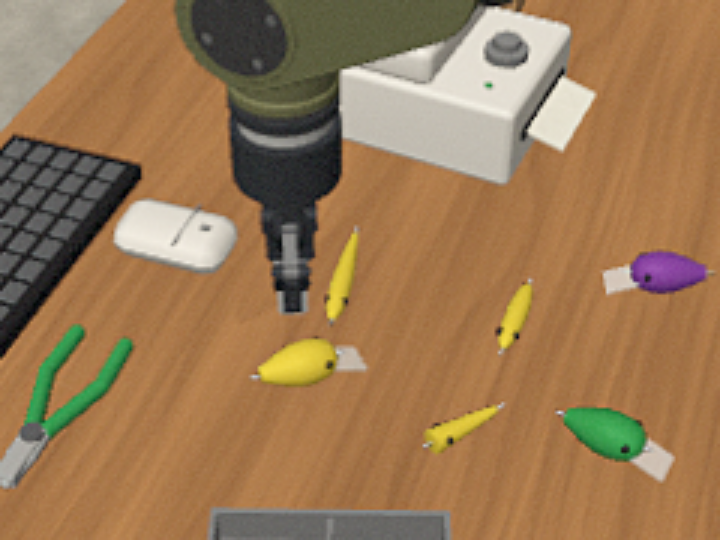

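The fingertips are about 4 cm straight above the plump yellow lure at crop (300,360), touching nothing. I dwell here, then rise and go over the tray.

Emit:
play_rows(moves=[{"x":0,"y":0,"z":0,"wx":0,"wy":0,"wz":0,"grip":1},{"x":0,"y":0,"z":0,"wx":0,"wy":0,"wz":0,"grip":1},{"x":0,"y":0,"z":0,"wx":0,"wy":0,"wz":0,"grip":1},{"x":0,"y":0,"z":0,"wx":0,"wy":0,"wz":0,"grip":1},{"x":0,"y":0,"z":0,"wx":0,"wy":0,"wz":0,"grip":1},{"x":0,"y":0,"z":0,"wx":0,"wy":0,"wz":0,"grip":1},{"x":0,"y":0,"z":0,"wx":0,"wy":0,"wz":0,"grip":1},{"x":0,"y":0,"z":0,"wx":0,"wy":0,"wz":0,"grip":1},{"x":0,"y":0,"z":0,"wx":0,"wy":0,"wz":0,"grip":1},{"x":0,"y":0,"z":0,"wx":0,"wy":0,"wz":0,"grip":1},{"x":0,"y":0,"z":0,"wx":0,"wy":0,"wz":0,"grip":1},{"x":0,"y":0,"z":0,"wx":0,"wy":0,"wz":0,"grip":1},{"x":0,"y":0,"z":0,"wx":0,"wy":0,"wz":0,"grip":1},{"x":0,"y":0,"z":0,"wx":0,"wy":0,"wz":0,"grip":1},{"x":0,"y":0,"z":0,"wx":0,"wy":0,"wz":0,"grip":1},{"x":0,"y":0,"z":0,"wx":0,"wy":0,"wz":0,"grip":1},{"x":0,"y":0,"z":0,"wx":0,"wy":0,"wz":0,"grip":1},{"x":0,"y":0,"z":0,"wx":0,"wy":0,"wz":0,"grip":1}])

```text
time: 5.4
tool_pos: [0.5999, 0.0401, 0.0763]
orientation: [-0.0, 0.979, 0.202, 0.0]
contact_force: [-0.1, -0.5, 0.1]
gripper_width: -0.0002
gripper_force: 0.0
```

Emit:
play_rows(moves=[{"x":0,"y":0,"z":-4,"wx":0,"wy":0,"wz":0,"grip":1},{"x":0,"y":0,"z":-4,"wx":0,"wy":0,"wz":0,"grip":1},{"x":0,"y":0,"z":-3,"wx":0,"wy":0,"wz":0,"grip":1},{"x":0.4,"y":-4.5,"z":0,"wx":0,"wy":0,"wz":0,"grip":1},{"x":0.4,"y":-4.5,"z":0,"wx":0,"wy":0,"wz":0,"grip":1},{"x":0.4,"y":-4.5,"z":0,"wx":0,"wy":0,"wz":0,"grip":1},{"x":0.4,"y":-4.5,"z":0,"wx":0,"wy":0,"wz":0,"grip":1},{"x":0.4,"y":-4.5,"z":0,"wx":0,"wy":0,"wz":0,"grip":1},{"x":0.4,"y":-4.5,"z":0,"wx":0,"wy":0,"wz":0,"grip":1},{"x":0,"y":0,"z":0,"wx":0,"wy":0,"wz":0,"grip":1},{"x":0,"y":0,"z":0,"wx":0,"wy":0,"wz":0,"grip":1}])

```text
time: 6.78
tool_pos: [0.5153, 0.2974, 0.1862]
orientation: [0.0, 0.979, 0.202, -0.0]
contact_force: [-0.7, -0.1, -0.2]
gripper_width: 0.0001
gripper_force: 0.0
```

Emit:
play_rows(moves=[{"x":0,"y":0,"z":4,"wx":0,"wy":0,"wz":0,"grip":1},{"x":0,"y":0,"z":4,"wx":0,"wy":0,"wz":0,"grip":1},{"x":0,"y":0,"z":3,"wx":0,"wy":0,"wz":0,"grip":1},{"x":0,"y":0,"z":0,"wx":0,"wy":0,"wz":0,"grip":1},{"x":0,"y":0,"z":0,"wx":0,"wy":0,"wz":0,"grip":1}])

```text
time: 7.4
tool_pos: [0.5166, 0.2973, 0.0778]
orientation: [-0.0, 0.98, 0.201, 0.001]
contact_force: [0.4, 0.2, 0.2]
gripper_width: 0.0002
gripper_force: 0.0
```

```bash
python3 - <<'E'
from h import *
i=snapshot("side")[:,:,::-1];cv2.imwrite("pics/s2.png",cv2.resize(i[200:400,180:440],None,fx=2.5,fy=2.5))
E
```

```text
(no output)
```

View pics/s2.png

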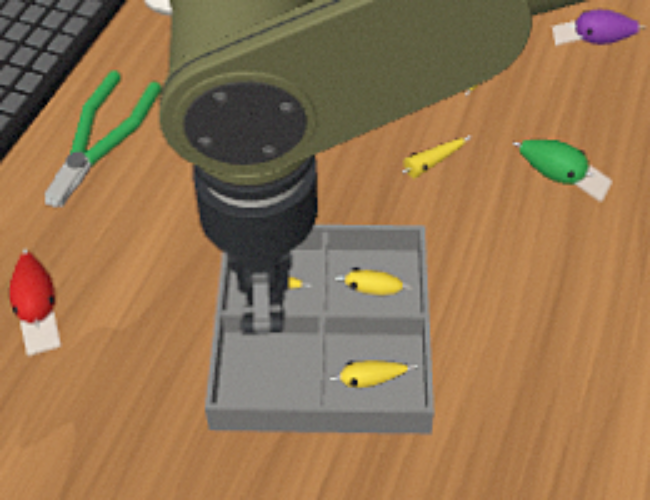

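The fingertips are at crop (262,330), about 4 cm above the rim over the empty compartment, which agrees with the measured (0.516, 0.298). I dwell here, then go to the printer.

Emit:
play_rows(moves=[{"x":0,"y":0,"z":0,"wx":0,"wy":0,"wz":0,"grip":1},{"x":0,"y":0,"z":0,"wx":0,"wy":0,"wz":0,"grip":1},{"x":0,"y":0,"z":0,"wx":0,"wy":0,"wz":0,"grip":1},{"x":0,"y":0,"z":0,"wx":0,"wy":0,"wz":0,"grip":1},{"x":0,"y":0,"z":0,"wx":0,"wy":0,"wz":0,"grip":1},{"x":0,"y":0,"z":0,"wx":0,"wy":0,"wz":0,"grip":1},{"x":0,"y":0,"z":0,"wx":0,"wy":0,"wz":0,"grip":1},{"x":0,"y":0,"z":0,"wx":0,"wy":0,"wz":0,"grip":1},{"x":0,"y":0,"z":0,"wx":0,"wy":0,"wz":0,"grip":1},{"x":0,"y":0,"z":0,"wx":0,"wy":0,"wz":0,"grip":1},{"x":0,"y":0,"z":0,"wx":0,"wy":0,"wz":0,"grip":1},{"x":0,"y":0,"z":0,"wx":0,"wy":0,"wz":0,"grip":1},{"x":0,"y":0,"z":0,"wx":0,"wy":0,"wz":0,"grip":1},{"x":0,"y":0,"z":0,"wx":0,"wy":0,"wz":0,"grip":1},{"x":0,"y":0,"z":0,"wx":0,"wy":0,"wz":0,"grip":1},{"x":0,"y":0,"z":0,"wx":0,"wy":0,"wz":0,"grip":1},{"x":0,"y":0,"z":0,"wx":0,"wy":0,"wz":0,"grip":1},{"x":0,"y":0,"z":0,"wx":0,"wy":0,"wz":0,"grip":1}])

```text
time: 9.7
tool_pos: [0.5154, 0.2976, 0.0763]
orientation: [-0.0, 0.979, 0.202, 0.0]
contact_force: [-0.5, -0.3, 0.5]
gripper_width: 0.0004
gripper_force: 0.0
```

Emit:
play_rows(moves=[{"x":0,"y":0,"z":-5,"wx":0,"wy":0,"wz":0,"grip":1},{"x":0,"y":0,"z":-5,"wx":0,"wy":0,"wz":0,"grip":1},{"x":0,"y":0,"z":-4,"wx":0,"wy":0,"wz":0,"grip":1},{"x":-1.8,"y":4.5,"z":0,"wx":0,"wy":0,"wz":0,"grip":1},{"x":-1.8,"y":4.5,"z":0,"wx":0,"wy":0,"wz":0,"grip":1},{"x":-1.8,"y":4.5,"z":0,"wx":0,"wy":0,"wz":0,"grip":1},{"x":-1.8,"y":4.5,"z":0,"wx":0,"wy":0,"wz":0,"grip":1},{"x":-1.8,"y":4.5,"z":0,"wx":0,"wy":0,"wz":0,"grip":1},{"x":-1.8,"y":4.5,"z":0,"wx":0,"wy":0,"wz":0,"grip":1},{"x":-1.8,"y":4.5,"z":0,"wx":0,"wy":0,"wz":0,"grip":1},{"x":-1.8,"y":4.5,"z":0,"wx":0,"wy":0,"wz":0,"grip":1},{"x":-1.8,"y":4.5,"z":0,"wx":0,"wy":0,"wz":0,"grip":1},{"x":-1.8,"y":4.5,"z":0,"wx":0,"wy":0,"wz":0,"grip":1},{"x":-1.8,"y":4.5,"z":0,"wx":0,"wy":0,"wz":0,"grip":1},{"x":-1.8,"y":4.5,"z":0,"wx":0,"wy":0,"wz":0,"grip":1},{"x":-1.8,"y":4.5,"z":0,"wx":0,"wy":0,"wz":0,"grip":1},{"x":0,"y":0,"z":0,"wx":0,"wy":0,"wz":0,"grip":1},{"x":0,"y":0,"z":0,"wx":0,"wy":0,"wz":0,"grip":1}])

```text
time: 11.95
tool_pos: [0.5311, -0.3319, 0.216]
orientation: [-0.0, 0.98, 0.201, -0.0]
contact_force: [0.1, -0.2, 0.6]
gripper_width: -0.0001
gripper_force: 0.0
```

Emit:
play_rows(moves=[{"x":0.27,"y":0.23,"z":4,"wx":0,"wy":0,"wz":0,"grip":1},{"x":0,"y":0,"z":3.5,"wx":0,"wy":0,"wz":0,"grip":1},{"x":0,"y":0,"z":2.5,"wx":0,"wy":0,"wz":0,"grip":1},{"x":0,"y":0,"z":0,"wx":0,"wy":0,"wz":0,"grip":1},{"x":0,"y":0,"z":0,"wx":0,"wy":0,"wz":0,"grip":1}])

```text
time: 12.58
tool_pos: [0.5355, -0.3329, 0.1178]
orientation: [0.001, 0.979, 0.202, 0.001]
contact_force: [-0.3, 0.3, 1.5]
gripper_width: 0.0001
gripper_force: 0.0
```

```bash
python3 - <<'E'
from h import *
i=snapshot("side")[:,:,::-1];cv2.imwrite("pics/s3.png",cv2.resize(i[60:190,280:430],None,fx=4,fy=4))
E
```

```text
(no output)
```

View pics/s3.png

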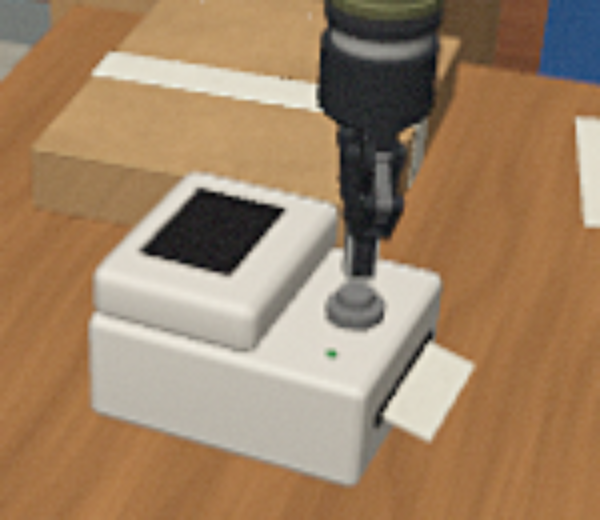

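The fingertips at crop (358,272) are just above the cap at (357,290) and lined up with it. I go down in small steps, watching the force.

Emit:
play_rows(moves=[{"x":0,"y":0,"z":0.5,"wx":0,"wy":0,"wz":0,"grip":1},{"x":0,"y":0,"z":0.5,"wx":0,"wy":0,"wz":0,"grip":1},{"x":0,"y":0,"z":0.3,"wx":0,"wy":0,"wz":0,"grip":1},{"x":0,"y":0,"z":0.3,"wx":0,"wy":0,"wz":0,"grip":1},{"x":0,"y":0,"z":0,"wx":0,"wy":0,"wz":0,"grip":1},{"x":0,"y":0,"z":0,"wx":0,"wy":0,"wz":0,"grip":1}])

```text
time: 13.38
tool_pos: [0.535, -0.3335, 0.101]
orientation: [0.0, 0.979, 0.201, 0.0]
contact_force: [-1.1, 1.1, 5.5]
gripper_width: 0.0001
gripper_force: 2.7
```

Emit:
play_rows(moves=[{"x":0,"y":0,"z":0.2,"wx":0,"wy":0,"wz":0,"grip":1},{"x":0,"y":0,"z":0.1,"wx":0,"wy":0,"wz":0,"grip":1},{"x":0,"y":0,"z":0,"wx":0,"wy":0,"wz":0,"grip":1},{"x":0,"y":0,"z":0,"wx":0,"wy":0,"wz":0,"grip":1}])

```text
time: 13.88
tool_pos: [0.5351, -0.3336, 0.1008]
orientation: [0.0, 0.979, 0.202, 0.0]
contact_force: [-6.8, 5.2, 16.1]
gripper_width: 0.0002
gripper_force: 8.4
```

```bash
python3 - <<'E'
from h import *
i=snapshot("side")[:,:,::-1];a=cv2.imread("pics/side0.png")
cv2.imwrite("pics/s4.png",np.hstack([cv2.resize(j[105:160,340:400],None,fx=6.5,fy=6.5,interpolation=2) for j in(a,i)]))
E
```

```text
(no output)
```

View pics/s4.png

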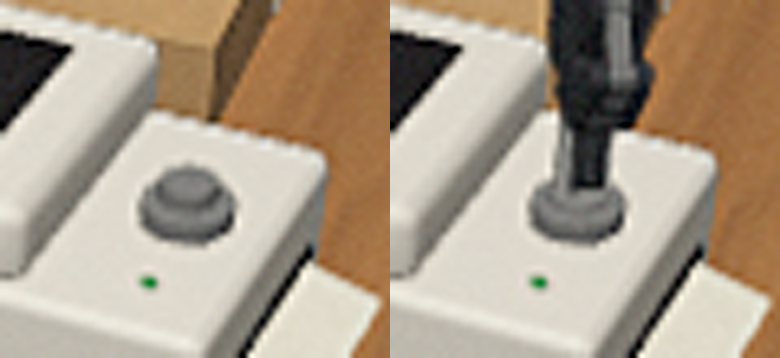

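In the right half the tip at (590,190) has pushed the cap level with its ring. With force rising and no further travel, the button is fully down. I let go and rise.

Emit:
play_rows(moves=[{"x":0,"y":0,"z":-1,"wx":0,"wy":0,"wz":0,"grip":1},{"x":0,"y":0,"z":-3,"wx":0,"wy":0,"wz":0,"grip":1},{"x":0,"y":0,"z":-4,"wx":0,"wy":0,"wz":0,"grip":1},{"x":0,"y":0,"z":-4,"wx":0,"wy":0,"wz":0,"grip":1},{"x":0,"y":0,"z":0,"wx":0,"wy":0,"wz":0,"grip":1},{"x":0,"y":0,"z":0,"wx":0,"wy":0,"wz":0,"grip":1},{"x":0,"y":0,"z":0,"wx":0,"wy":0,"wz":0,"grip":1},{"x":0,"y":0,"z":0,"wx":0,"wy":0,"wz":0,"grip":1}])

```text
time: 14.92
tool_pos: [0.5341, -0.3329, 0.2155]
orientation: [-0.001, 0.979, 0.202, -0.001]
contact_force: [-0.3, 0.5, -0.1]
gripper_width: 0.0
gripper_force: 0.0
```

```bash
python3 - <<'E'
from h import *
i=snapshot("side")[:,:,::-1];a=cv2.imread("pics/side0.png")
cv2.imwrite("pics/s5.png",np.hstack([cv2.resize(j[105:160,340:400],None,fx=6.5,fy=6.5,interpolation=2) for j in(a,i)]))
E
```

```text
(no output)
```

View pics/s5.png

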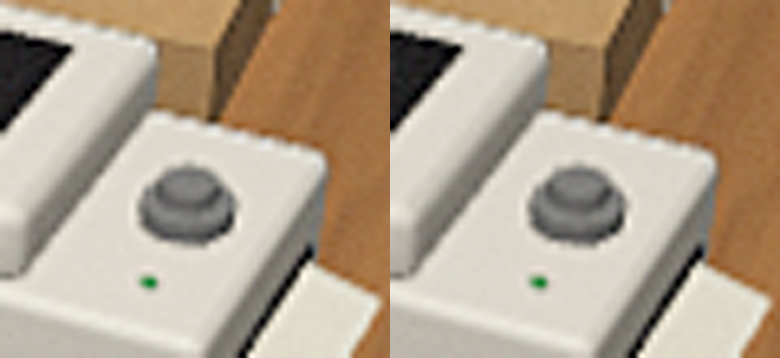

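The cap at (578,185) in the right half stands as it did at the start, so the button is up again.

```bash
python3 -c "from h import *;print(hand_in())"
```

```text
the job is handed in; nothing more can be done
None
```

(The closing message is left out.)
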